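# Gauge the gasket and bring its spares jar to the front

### The job

Gently press the sprung height gauge down until its foot rests firmly on the red gasket lying under it, keep it there for a moment to read the thickness, then let it spring back up fully. Then turn the carousel until the matching spares jar (yellow lid if that gasket is the thick 18 mm one, blue lid if it is the thin 8 mm one) stands squarely at the red pointer on the carousel's base. Finish with the gripper still holding the carousel motionless there (do not let go), and leave both gaskets and everything else where they are.

Things in the scene. Friction and masses are not known exactly. Their poses are not given: they have to be found in the camera images.
- gauge: Fixed height gauge: steel base plate 120 x 220 x 8 mm (x, y, z), blue column and overhanging arm, both 110 mm tall. Origin: centre of the plate's underside, z up. The vertical plunger axis is at x -10, y -50 mm, the column behind it at x +45, y -50; a second gasket is parked at x -10, y +50 mm. Stands left or right of the carousel, turned a little
- gauge_slide (a joint): The gauge's sprung plunger: 0 = fully up, grows (m) as pressed down, stop at 0.030. Spring 2 N at 0 plus 1 N per 10 mm; springs back up when released. Up, the foot is 30 mm above the plate: it meets the 18 mm gasket at 0.012, the 8 mm one at 0.022 (thickness = 0.030 - reading)
- gauge_cap (a point): Centre of the top face of the plunger's round black push cap (32 mm diameter, 12 mm thick), 152 mm above the floor when up; press it straight down from above with closed fingers. It moves down with the plunger; once the foot is stopped it yields up to 10 mm more on a cushion spring (7 N before it yields, then 0.8 N per mm)
- gauge_foot (a point): Centre of the underside of the plunger's steel foot (disc 36 mm diameter), 38 mm above the floor when up; it is directly below the cap
- gasket_thick: Loose red hard silicone ring, 52 mm outside, 24 mm inside diameter, 18 mm thick; origin: centre of its underside, z up. It lies flat on the gauge plate, either under the foot or parked at the other end (they swap from run to run)
- gasket_thin: Loose red hard silicone ring, 52 mm outside, 24 mm inside diameter, 8 mm thick; origin: centre of its underside, z up. It lies flat on the gauge plate, at whichever of the two places the thick one does not occupy
- carousel_base: Fixed low round black base of the carousel; origin: centre of its underside, on the floor, on the turning axis; z up. Its red pointer (a flat pointed tab, 28 mm wide, tip 165 mm from the axis) lies on the floor on its -x side and sticks out past the turntable, roughly towards the robot (the base is turned a little each time)
- carousel (a joint): Turntable angle on its base, rad, growing anticlockwise from above; light bearing (0.02 N m), stops at -2.9 and 2.9. Yellow jar at the pointer: -0.785; blue: +0.785. Turntable 236 mm diameter, top 24 mm above the floor, with four fixed glass jars (56 mm diameter, lids 80 mm above the floor) 90 degrees apart, 75 mm from the axis: yellow, blue, two white lids
- handle (a point): Middle of the black bar handle over the turntable's centre, on the turning axis, 130 mm above the floor. The bar is 64 mm long along this frame's x, 14 mm thick along y, 32 mm tall (114 to 146 mm above the floor), on a 22 mm post, and turns with the turntable; z up. At turntable angle 0 its x is the base's x
- jar_yellow (a point): Centre of the top of the yellow lid (80 mm above the floor, 75 mm from the turning axis)
- jar_blue (a point): Centre of the top of the blue lid (80 mm above the floor, 75 mm from the turning axis)
- tumbler: Stainless steel tumbler, 74 mm diameter at the rim, 110 mm tall, standing; origin: centre of its underside. Leave alone
- scoop: Pink plastic scoop, 165 mm long along its x, 60 mm wide, 32 mm tall; origin: on the floor near its middle. Leave alone
- pipe_clamp: Metal pipe clamp lying flat, band 48 mm diameter with two lugs to its +x, 16 mm tall; origin: centre of the band's underside. Leave alone
- slip_nut: White plastic pipe slip nut, ring 58 mm diameter, 20 mm tall; origin: centre of its underside. Leave alone
- cleaner: Green cleaner bottle, 66 mm diameter, 190 mm tall, standing; origin: centre of its underside. Leave alone

How it is judged:
On the way, in this order (a step that is already met when the one before it is completed fails the run):
1. the gauge foot is pressed onto the gasket under it and rests there (((horizontal distance between gasket_thick and gauge_foot below 0.012 m and contact force between gauge_slide and gasket_thick above 1 N and value of joint gauge_slide between 0.0095 and 0.0145 m) or (horizontal distance between gasket_thin and gauge_foot below 0.012 m and contact force between gauge_slide and gasket_thin above 1 N and value of joint gauge_slide between 0.0195 and 0.0245 m))), for 0.2 s.
2. the gauge is let go and has sprung back up (value of joint gauge_slide below 0.004 m and contact force between the fingers and gauge_slide below 0.1 N), for 0.1 s.
3. the matching jar is turned to the pointer (((horizontal distance between gasket_thick and gauge_foot below 0.012 m and (y of jar_yellow in the frame of carousel_base between -0.01 and 0.01 m and x of jar_yellow in the frame of carousel_base below 0 m)) or (horizontal distance between gasket_thin and gauge_foot below 0.012 m and (y of jar_blue in the frame of carousel_base between -0.01 and 0.01 m and x of jar_blue in the frame of carousel_base below 0 m)))), for 0.1 s.
At the end, for the whole second after the job is handed in: The matching jar (yellow: thick gasket gauged, blue: thin) has its lid centre within 10 mm of the line from the carousel's centre along the red pointer, on that side; the turntable is still (under 0.05 rad/s), the fingers hold it with over 1 N; the gauge is up (within 4 mm) (((horizontal distance between gasket_thick and gauge_foot below 0.012 m and (y of jar_yellow in the frame of carousel_base between -0.01 and 0.01 m and x of jar_yellow in the frame of carousel_base below 0 m)) or (horizontal distance between gasket_thin and gauge_foot below 0.012 m and (y of jar_blue in the frame of carousel_base between -0.01 and 0.01 m and x of jar_blue in the frame of carousel_base below 0 m))) and velocity of joint carousel between -0.05 and 0.05 rad/s and contact force between the fingers and carousel above 1 N and value of joint gauge_slide below 0.004 m); the arm keeps its last pose, push and grip.
It fails at once if the gauge is rammed into the gasket (over 40 N) (contact force between gauge_slide and gasket_thick above 40 N or contact force between gauge_slide and gasket_thin above 40 N).
It fails at once if a gasket is shifted (over 12 mm) (distance of any of gasket_thick, gasket_thin from where it was at the start of the episode above 0.012 m).
It fails at once if a bystander is moved over 30 mm or tipped over (distance of any of tumbler, scoop, pipe_clamp, slip_nut, cleaner from where it was at the start of the episode above 0.03 m or angle between any of tumbler, scoop, pipe_clamp, slip_nut, cleaner's own z axis and vertical above 0.5 rad).
It also fails if it takes over 45 s, if anything falls off the work surface, if the arm or the gripper's body presses on something with over 40 N, if the wrist force passes 120 N, or if a joint passes its speed limit or range.

### The arm

A 6-joint arm with a two-finger parallel gripper is mounted at the origin on the work surface. World frame = base frame: x ahead of the robot, y to its left, z up, the work surface at z = 0. Lengths are in m, angles in rad, forces in N, time in s.
With the tool pointing down it reaches from about 0.275 to 0.725 m from the base axis. Payload 15.9 kg.
Tool frame: the origin (TCP) lies at the very end of the fingers, on their centre line; the grasp point (between the pads) lies 19 mm behind it; y points along the fingers, x is the direction in which the jaws open and shut, and the axes are right-handed (so a half turn about y gives the same grasp; the last joint's range is limited). The gripper opens to 85 mm and grips with 20 to 120 N. Pads are 22 mm wide; open, the fingers measure 114 mm over their backs; the gripper's body (76 mm by 85 mm) begins 54 mm behind the grasp point. The pads swing forward as they close: fully open they stand 13 mm farther back than shut.
Start: joints at [1.194, 0.213, -0.034, 1.323, 0, 1.571], TCP at [0.184, 0.465, 0.231] pointing down, gripper open.
Joint ranges: [-2.98, 2.98], [-0.74, 1.72], [-1.14, 1.35], [-2.1, 2.04], [-1.57, 1.44], [-3.14, 3.14]. Speed limits (rad/s): [1.89, 1.89, 2.39, 2.57, 3.14, 3.14].

### API

Orientations are given as a unit quaternion [w, x, y, z].
In Python, from station import arm gives the robot as it stands.
- The arm moves only by the tool servo_tool, never from a script. Its argument "motion" is a list of rows, each a list of 2 entries, a list of its own where there are three numbers: the shift along the world's x, y, z in mm, then the turn about the world's z in degrees. In form: [[[tx, ty, tz], spin], ...]. A call has 1 to 5 rows; each row is the pose to reach, as a shift and turn from the pose commanded when the call began; what a row does not reach only later rows make up. A row lasts 1/8 s, in which the tool goes at most 62.5 mm and 10.7 degrees, less where a joint would pass 70% of its speed; a pose out of reach is approached as far as the arm can. A call with a gripper value outside its range is refused whole. "fingers" is the closure, from 0 (fully open) to 1 (shut), set as the call begins (left out, the last holds). The fingers move at their own pace and stop on an object; "newtons" is the grip in N (left out, the last holds). Time passes only in rows, so rows that repeat a pose let the fingers close. It gives the time, the measured TCP pose, the force and the opening at its end, in the units of the state.
- arm.read_state(): the state, without advancing time (a new reading comes with each control period).
- arm.grab_frame(name): name is "scene" or "top" or "wrist"; returns the picture (384x512x3 uint8, blue, green, red); there is no depth.
- arm.camera_info(name): a dict with "mtx" (3x3 intrinsics, pixels), "extrinsics" (4x4, takes a point from camera to world coordinates); the wrist camera has in their place "T_tool_cam" (4x4, takes a point from camera to tool coordinates, whose origin is the TCP and whose axes are the tool frame's). Camera axes: x right, y up, looking along -z (the intrinsics and any distortion apply to the point x, -y, -z); pixel columns grow to the right and rows downward; lengths in m; the calibration is good to about 2 mm. A picture is of the moment at which its call begins: read the wrist's pose just before it. camera_info takes no time and is no camera call.
- arm.finish_job(): hands the job in, once; it reports no verdict.
Trained networks look in the newest picture that a camera, given by its name, has taken for a name from the list of things; names that differ only in an ending like _2 or _b are one class to them, and where a whole thing is asked for, a point or a joint stands for the part that bears it (a point fixed in the world has none). Each returns a list of dicts, best first, with "confidence" (0 to 1); they miss things now and then, are a little off and sometimes report something else, mostly with a low value. They report only what shows in the picture. A call takes as long as a camera call.
- arm.silhouettes(camera, thing): "region" (384x512 bool, what is visible of it).
- arm.place_of(camera, thing): "position" ([x, y, z] in m, in the coordinates of the camera as it stood for that picture, good to about 4 mm: a listed point, or the origin of a listed thing).
The state is a dict: "t": time; "q": joint angles; "joint_velocities": joint speeds; "joint_efforts": joint torques, N m; "ee_pos": TCP position; "tcp_rot": TCP orientation; "contact_force": force on the tool from outside, world axes, zero at the start; "wrist_torque": the same for the moment, N m; "width": finger opening in m.
Only numpy, scipy, OpenCV 4.12 (cv2) and the standard library are available. Lean on these libraries where they do the work, as an engineer would, in place of code of your own. Each camera call takes 0.05 s, during which the arm holds its last target. There are 200 camera calls.

## Working session

There is one attempt and no reset: what is moved stays moved. The work goes in short steps, Python scripts to look and compute and a tool call to move; the robot and the scene stay as the last step left them, time stands still between calls to the robot, and variables do not carry over. Pictures are saved under pics/ and viewed, about 8 in all and at most 12, crops included, and the job is handed in when it is done.

Besides the shell and the picture viewer there is one more tool, called after "Emit:" by a JSON object that holds its "op" and its "data", one argument or row to a line. servo_tool: Moves the arm, as the interface text tells. Its arguments: {"type":"object","properties":{"motion":{"type":"array","items":{"type":"array"}},"fingers":{"type":"number"},"newtons":{"type":"number"}},"required":["motion"]}

```bash
mkdir -p pics; cat > h.py <<'E'
import numpy as np, cv2
from station import arm
def towld(cam,p,st=None):
    i=arm.camera_info(cam)
    if cam=="wrist":
        from scipy.spatial.transform import Rotation as R
        st=st or arm.read_state(); q=st["tcp_rot"]
        T=np.eye(4);T[:3,:3]=R.from_quat([q[1],q[2],q[3],q[0]]).as_matrix();T[:3,3]=st["ee_pos"]
        E=T@np.array(i["T_tool_cam"])
    else: E=np.array(i["extrinsics"])
    return (E@np.r_[p,1])[:3]
def ray(cam,uv,z):
    "pixel -> world at height z"
    i=arm.camera_info(cam);K=np.array(i["mtx"]);d=i.get("distortion",i.get("dist"))
    n=cv2.undistortPoints(np.array([[uv]],float),K,None if d is None else np.array(d,float))[0,0]
    o=towld(cam,np.zeros(3));v=towld(cam,np.array([n[0],-n[1],-1.]))-o
    return o+v*(z-o[2])/v[2]
def look(cam,things):
    for t in things:
        for d in arm.place_of(cam,t)[:2]:
            print(cam,t,round(d["confidence"],2),np.round(towld(cam,d["position"]),4))
E
python3 - <<'E'
from h import *
s=arm.read_state();print({k:np.round(v,3) for k,v in s.items()})
a=arm.grab_frame("top");b=arm.grab_frame("scene")
cv2.imwrite("pics/a.png",np.hstack([a,b])[:, :] if 0 else cv2.resize(np.vstack([a,b]),(512,768))[:600] if 0 else a);cv2.imwrite("pics/b.png",b)
print(arm.camera_info("top").keys())
T=["gauge","gauge_cap","gauge_foot","gasket_thick","gasket_thin","carousel_base","handle","jar_yellow","jar_blue","tumbler","scoop","cleaner","pipe_clamp","slip_nut"]
look("top",T);look("scene",T[:9])
E
```

```text
{'t': np.float64(0.0), 'q': array([ 1.194,  0.213, -0.035,  1.323, -0.   ,  1.571]), 'joint_velocities': array([ 0.001, -0.001, -0.001, -0.   , -0.   ,  0.001]), 'joint_efforts': array([-3.0000e-03, -6.8616e+01,  4.8712e+01,  1.7000e-02, -0.0000e+00,
        0.0000e+00]), 'ee_pos': array([0.184, 0.465, 0.231]), 'tcp_rot': array([-0.585,  0.585,  0.397, -0.398]), 'contact_force': array([-0.532,  0.578, -0.228]), 'wrist_torque': array([ 0.001,  0.007, -0.026]), 'width': np.float64(0.086)}
dict_keys(['mtx', 'extrinsics'])
top gauge 0.82 [0.5472 0.1913 0.0024]
top gauge_cap 0.57 [0.536  0.1456 0.1568]
top gauge_cap 0.34 [0.4986 0.4816 0.0007]
top gauge_foot 0.39 [0.5428 0.1439 0.0423]
top gasket_thick 0.55 [0.5408 0.1411 0.0089]
top gasket_thick 0.48 [ 0.7538 -0.1324 -0.0041]
top gasket_thin 0.59 [0.541  0.2442 0.0069]
top carousel_base 0.96 [ 0.5141 -0.1933  0.0049]
top handle 0.8 [ 0.5162 -0.1966  0.1321]
top jar_yellow 0.96 [ 0.472  -0.2528  0.0783]
top jar_blue 0.71 [ 0.4583 -0.1501  0.0848]
top tumbler 0.78 [0.7714 0.0896 0.0032]
top tumbler 0.72 [0.5483 0.1942 0.0028]
top scoop 0.83 [ 0.5008 -0.4672  0.0042]
top cleaner 0.91 [0.6051 0.4651 0.0008]
top pipe_clamp 0.48 [ 5.003e-01  4.827e-01 -2.000e-04]
top slip_nut 0.44 [ 0.7538 -0.1331 -0.0032]
scene gauge 0.91 [ 0.5473  0.1902 -0.0023]
scene gauge 0.4 [ 0.5178 -0.1967  0.1305]
scene gauge_cap 0.56 [0.536  0.1423 0.1526]
scene gasket_thick 0.5 [0.5415 0.1444 0.0069]
scene gasket_thin 0.66 [0.5358 0.2423 0.0052]
scene gasket_thin 0.31 [ 0.4691 -0.2525  0.0822]
scene carousel_base 0.76 [ 0.5173 -0.1893  0.0032]
scene handle 0.98 [ 0.5151 -0.1942  0.1306]
scene handle 0.73 [ 0.7662  0.0895 -0.    ]
scene jar_yellow 0.8 [ 0.4752 -0.256   0.0811]
scene jar_blue 0.68 [ 0.4578 -0.1496  0.0769]
```

View pics/a.png

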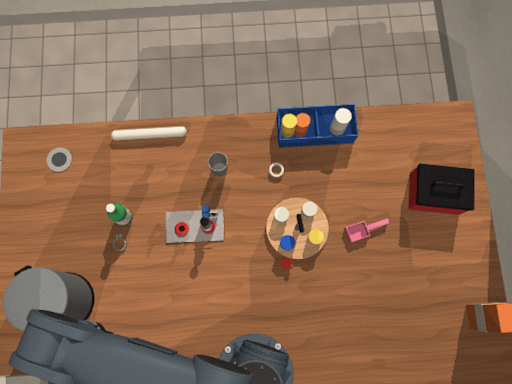

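View pics/b.png

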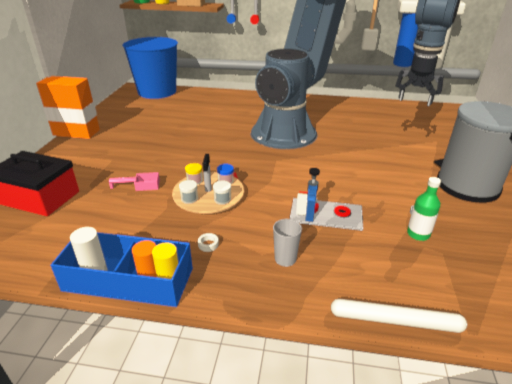

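Emit:
{"op": "servo_tool", "data": {
  "motion": [
    [[44,-40,0],0],
    [[88,-80,0],0],
    [[132,-120,0],0],
    [[176,-160,0],0],
    [[220,-200,0],0]
  ],
  "fingers": 1
}}

```text
t: 1.88
ee_pos: [0.4052, 0.2634, 0.2315]
tcp_rot: [0.585, -0.585, -0.398, 0.397]
contact_force: [0.7, 1.0, -0.1]
width: -0.0001
```

```bash
python3 - <<'E'
from h import *
from scipy.spatial.transform import Rotation as R
s=arm.read_state();q=s["tcp_rot"];print(s["t"],s["ee_pos"]);print(np.round(R.from_quat([q[1],q[2],q[3],q[0]]).as_matrix(),3))
print(np.round(arm.camera_info("wrist")["T_tool_cam"],3))
a=arm.grab_frame("wrist");cv2.imwrite("pics/c.png",a)
look("wrist",["gauge_cap","gauge","gasket_thick","gasket_thin"])
t=arm.grab_frame("top")
hsv=cv2.cvtColor(t,cv2.COLOR_BGR2HSV)
m=((hsv[...,0]<8)|(hsv[...,0]>172))&(hsv[...,1]>150)&(hsv[...,2]>70)
m[:,:275]=0;m[:,300:]=0;m[:250]=0;m[285:]=0
v,u=np.nonzero(m);print(len(u),u.mean(),v.mean());P=ray("top",(u.mean(),v.mean()),0.003);print("pointer",P)
for z in ["jar_yellow","jar_blue","handle","carousel_base"]:
    ps=arm.silhouettes("top",z)[:1]
    for d in ps:
        vv,uu=np.nonzero(d["region"]);print(z,d["confidence"],len(uu),uu.mean(),vv.mean(),ray("top",(uu.mean(),vv.mean()),{"handle":.14,"carousel_base":.01}.get(z,.075)))
cv2.imwrite("pics/d.png",cv2.resize(t[190:280,150:350],(800,360),interpolation=cv2.INTER_CUBIC))
E
```

```text
1.875 [0.40521901 0.26341003 0.23146832]
[[ 0.368  0.    -0.93 ]
 [ 0.93   0.     0.368]
 [ 0.    -1.    -0.   ]]
[[ 1.     0.001 -0.    -0.   ]
 [-0.     0.271 -0.963 -0.141]
 [-0.001  0.963  0.271  0.07 ]
 [ 0.     0.     0.     1.   ]]
wrist gasket_thin 0.53 [0.5396 0.2494 0.0106]
117 286.37606837606836 262.982905982906
pointer [ 0.38816046 -0.14677101  0.003     ]
jar_yellow 0.88 3027 297.41856623719855 228.2421539478031 [ 0.50639775 -0.1915685   0.075     ]
jar_blue 0.65 3095 297.2174474959612 228.1108239095315 [ 0.50692984 -0.19087167  0.075     ]
handle 0.82 3062 297.22044415414763 228.29392553886348 [ 0.49635532 -0.1838954   0.14      ]
carousel_base 0.7 3095 296.67108239095313 229.46720516962844 [ 0.51177646 -0.19529354  0.01      ]
```

View pics/c.png

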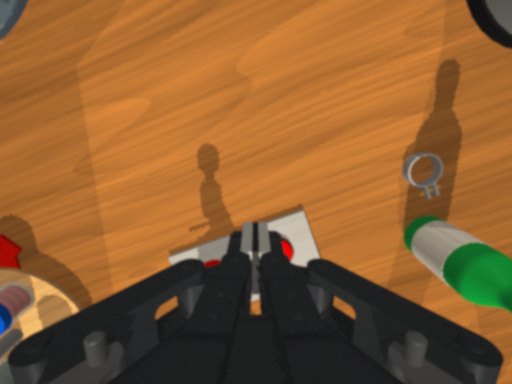

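View pics/d.png

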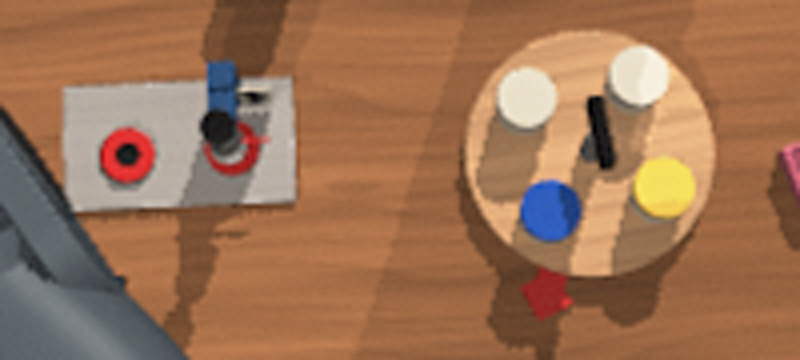

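```bash
python3 - <<'E'
from h import *
print(arm.read_state()["q"])
print(ray("top",(204.5,222.5),.152), ray("top",(150+127/4-.5,190+155/4-.5),.018))
i=arm.camera_info("top");print(np.round(i["extrinsics"],3),i["mtx"])
E
```

```text
[ 5.82512750e-01  1.77708880e-01 -7.77908979e-02  1.31524559e+00
  7.41090276e-05  9.57498342e-01]
[0.53541349 0.14182731 0.152     ] [0.54245438 0.2424253  0.018     ]
[[-0.062  0.974 -0.217  0.238]
 [-0.998 -0.061  0.01  -0.003]
 [-0.003  0.218  0.976  1.835]
 [ 0.     0.     0.     1.   ]] [[483.88670146   0.         249.12321308]
 [  0.         483.88670146 198.18269607]
 [  0.           0.           1.        ]]
```

Emit:
{"op": "servo_tool", "data": {
  "motion": [
    [[44,-40,0],0],
    [[88,-80,0],0],
    [[126,-115,-2],0],
    [[131,-119,-20],0],
    [[131,-119,-35],0]
  ]
}}

```text
t: 3.0
ee_pos: [0.535, 0.146, 0.1954]
tcp_rot: [0.585, -0.585, -0.397, 0.398]
contact_force: [-0.4, -1.0, -0.2]
width: -0.0
```

Emit:
{"op": "servo_tool", "data": {
  "motion": [
    [[1,-3,-15],0],
    [[1,-3,-30],0],
    [[1,-3,-40],0],
    [[1,-3,-43],0],
    [[1,-3,-46],0]
  ]
}}

```text
t: 3.62
ee_pos: [0.5361, 0.1431, 0.1506]
tcp_rot: [-0.585, 0.585, 0.398, -0.397]
contact_force: [-1.9, -0.3, 1.9]
width: -0.0005
```

Emit:
{"op": "servo_tool", "data": {
  "motion": [
    [[0,0,-2],0],
    [[0,0,-4],0],
    [[0,0,-6],0],
    [[0,0,-6],0]
  ]
}}

```text
t: 4.12
ee_pos: [0.536, 0.1429, 0.1443]
tcp_rot: [0.585, -0.585, -0.398, 0.397]
contact_force: [-0.3, 0.5, 1.6]
width: -0.0
```

```bash
python3 - <<'E'
from h import *
s=arm.read_state();print(s["t"],s["ee_pos"],s["contact_force"])
a=arm.grab_frame("scene");cv2.imwrite("pics/e.png",cv2.resize(a[140:240,260:390],(780,600),interpolation=cv2.INTER_CUBIC))
E
```

```text
4.125 [0.53603507 0.14294881 0.14427445] [-0.28431939  0.46070854  1.63978444]
```

View pics/e.png

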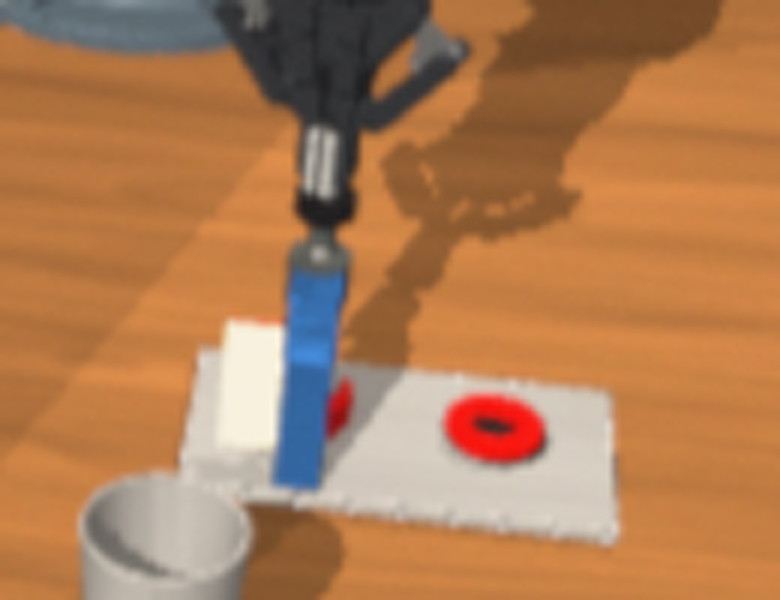

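The scene crop shows the fingertips centred on the cap (about 325,195) and the foot hidden behind the column. The parked ring (495,428) looks low. I'll keep pressing in small steps.

Emit:
{"op": "servo_tool", "data": {
  "motion": [
    [[0,0,-2],0],
    [[0,0,-3],0],
    [[0,0,-4],0],
    [[0,0,-5],0],
    [[0,0,-5],0]
  ]
}}

```text
t: 4.8
ee_pos: [0.5361, 0.143, 0.1396]
tcp_rot: [-0.585, 0.585, 0.398, -0.397]
contact_force: [-1.6, 0.8, 7.7]
width: -0.0002
```

Emit:
{"op": "servo_tool", "data": {
  "motion": [
    [[0,0,-1],0],
    [[0,0,-2],0],
    [[0,0,-2],0]
  ]
}}

```text
t: 5.18
ee_pos: [0.5362, 0.143, 0.1377]
tcp_rot: [-0.585, 0.585, 0.398, -0.397]
contact_force: [-2.2, 0.3, 8.5]
width: 0.0002
```

The force jumped to about 8 N at a cap height of about 140 mm. That puts the slide at 0.012, so it's the thick gasket and the match is the yellow jar. I'll hold briefly, then release.

Emit:
{"op": "servo_tool", "data": {
  "motion": [
    [[0,0,0],0],
    [[0,0,0],0],
    [[0,0,0],0],
    [[0,0,0],0]
  ]
}}

```text
t: 5.68
ee_pos: [0.5362, 0.143, 0.1378]
tcp_rot: [-0.585, 0.585, 0.398, -0.397]
contact_force: [-2.5, -0.0, 8.4]
width: -0.0001
```

Emit:
{"op": "servo_tool", "data": {
  "motion": [
    [[0,0,5],0],
    [[0,0,12],0],
    [[0,0,25],0],
    [[0,0,50],0],
    [[0,0,83],0]
  ]
}}

```text
t: 6.3
ee_pos: [0.5355, 0.1427, 0.2212]
tcp_rot: [0.585, -0.585, -0.397, 0.398]
contact_force: [1.0, 0.2, -0.1]
width: -0.0003
```

```bash
python3 - <<'E'
from h import *
s=arm.read_state();print(s["t"],s["ee_pos"],s["contact_force"])
arm.grab_frame("scene");look("scene",["gauge_cap","gauge_foot","gasket_thick","gasket_thin"])
E
```

```text
6.3 [0.53552535 0.14269713 0.2212205 ] [ 1.01489025  0.22387126 -0.11921484]
scene gauge_cap 0.67 [0.5356 0.143  0.1534]
scene gauge_foot 0.32 [0.5381 0.1456 0.0075]
scene gasket_thick 0.39 [0.5409 0.1427 0.0075]
scene gasket_thin 0.44 [0.537  0.2411 0.01  ]
```

Emit:
{"op": "servo_tool", "data": {
  "motion": [
    [[-3,-56,10],6],
    [[-7,-112,20],12],
    [[-10,-168,30],18],
    [[-14,-224,30],24],
    [[-17,-280,30],30]
  ],
  "fingers": 0
}}

```text
t: 7.18
ee_pos: [0.5182, -0.1388, 0.2497]
tcp_rot: [0.461, -0.461, -0.536, 0.536]
contact_force: [0.5, -0.7, -0.1]
width: 0.0854
```

Emit:
{"op": "servo_tool", "data": {
  "motion": [
    [[-3,-54,0],0],
    [[-3,-54,0],0]
  ]
}}

```text
t: 7.42
ee_pos: [0.5149, -0.1942, 0.2491]
tcp_rot: [0.464, -0.463, -0.534, 0.535]
contact_force: [1.4, 0.4, -0.4]
width: 0.0854
```

```bash
python3 - <<'E'
from h import *
s=arm.read_state();print(s["t"],s["ee_pos"],s["q"],s["width"])
a=arm.grab_frame("wrist");cv2.imwrite("pics/f.png",a)
look("wrist",["handle","carousel_base","jar_yellow","jar_blue"])
hsv=cv2.cvtColor(a,cv2.COLOR_BGR2HSV)
def cc(m,z,n):
    k,l,st,c=cv2.connectedComponentsWithStats(m.astype(np.uint8))
    for i in range(1,k):
        if st[i,4]>60: print(n,st[i],c[i],ray("wrist",c[i],z))
H,S,V=[hsv[...,i].astype(int) for i in range(3)]
cc(((H<8)|(H>172))&(S>170)&(V>50),.003,"red");cc((abs(H-28)<5)&(S>180)&(V>120),.078,"yel");cc((abs(H-115)<12)&(S>180),.078,"blue")
E
```

```text
7.425 [ 0.51491725 -0.19416963  0.2490902 ] [-3.60271862e-01  3.19421072e-01  1.50972380e-01  1.40426126e+00
 -5.73676019e-04 -5.02765748e-01] 0.08539149989335568
wrist handle 0.87 [ 0.5181 -0.1968  0.1279]
wrist carousel_base 0.72 [ 0.5162 -0.1937  0.002 ]
wrist carousel_base 0.69 [0.5424 0.1452 0.0094]
wrist jar_yellow 0.94 [ 0.4696 -0.254   0.0798]
wrist jar_blue 0.76 [ 0.4526 -0.1458  0.0795]
red [288  57  33  36 824] [304.20024272  74.2026699 ] [ 0.38470444 -0.14163245  0.003     ]
red [454 197  40  34 668] [469.51347305 211.43712575] [0.54071637 0.1514151  0.003     ]
red [477 222  27   6  63] [490.42857143 223.95238095] [0.55595141 0.19168027 0.003     ]
yel [ 184  105   49   49 1849] [208.00270416 129.3190914 ] [ 0.47065065 -0.25082366  0.078     ]
blue [ 277  107   46   47 1666] [299.92316927 129.6422569 ] [ 0.45547512 -0.14618855  0.078     ]
blue [478 241  34  46 427] [502.97423888 267.84074941] [0.5927214  0.15680225 0.078     ]
blue [  62  336   59   48 1595] [ 93.82445141 362.01191223] [ 0.83424984 -0.38589721  0.078     ]
```

View pics/f.png

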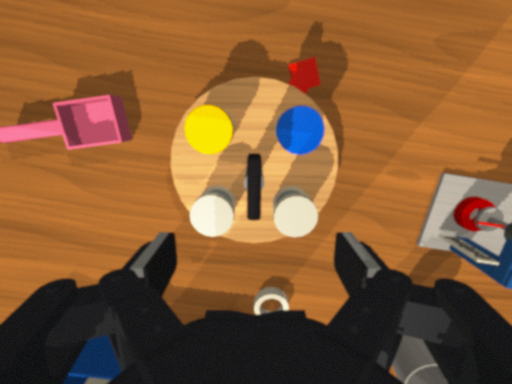

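The wrist picture shows the yellow lid at (208,129), blue at (300,130) and the pointer at (304,74). The handle (254,187) lies between the open fingers and is aligned with them. The jars give a handle angle of about 8.2° and the pointer lies at about 159.5°, so yellow needs a turn of about −73.7°.

Emit:
{"op": "servo_tool", "data": {
  "motion": [
    [[1,0,-40],0],
    [[1,0,-80],0],
    [[1,0,-110],0],
    [[1,0,-125],0],
    [[1,0,-129],0]
  ]
}}

```text
t: 8.3
ee_pos: [0.517, -0.1905, 0.1211]
tcp_rot: [0.462, -0.462, -0.535, 0.536]
contact_force: [0.4, 0.8, 1.0]
width: 0.0851
```

Emit:
{"op": "servo_tool", "data": {
  "motion": [
    [[0,0,0],0],
    [[0,0,0],0],
    [[0,0,0],0],
    [[0,0,0],0],
    [[0,0,0],0]
  ],
  "fingers": 1,
  "newtons": 30
}}

```text
t: 8.93
ee_pos: [0.5179, -0.1949, 0.1221]
tcp_rot: [0.46, -0.465, -0.533, 0.536]
contact_force: [3.7, -30.2, -4.6]
width: 0.0136
```

Emit:
{"op": "servo_tool", "data": {
  "motion": [
    [[0,-2,0],0],
    [[0,-4,0],0],
    [[0,-4,0],0]
  ]
}}

```text
t: 9.3
ee_pos: [0.5179, -0.1951, 0.1221]
tcp_rot: [-0.461, 0.462, 0.536, -0.535]
contact_force: [3.3, 1.7, 5.2]
width: 0.0133
```

Emit:
{"op": "servo_tool", "data": {
  "motion": [
    [[-1,0,0],-4],
    [[-1,0,0],-12],
    [[-1,0,0],-20],
    [[-1,0,0],-28],
    [[-1,0,0],-36]
  ]
}}

```text
t: 9.93
ee_pos: [0.5177, -0.1963, 0.1221]
tcp_rot: [-0.604, 0.607, 0.365, -0.364]
contact_force: [10.0, -10.1, -2.4]
width: 0.0132
```

Emit:
{"op": "servo_tool", "data": {
  "motion": [
    [[0,0,0],-8],
    [[0,0,0],-16],
    [[0,0,0],-24],
    [[0,0,0],-30],
    [[0,0,0],-34]
  ]
}}

```text
t: 10.55
ee_pos: [0.5168, -0.1972, 0.1221]
tcp_rot: [-0.684, 0.687, 0.172, -0.172]
contact_force: [2.7, -17.3, 1.9]
width: 0.0138
```

Emit:
{"op": "servo_tool", "data": {
  "motion": [
    [[0,0,0],-2],
    [[0,0,0],-3],
    [[0,0,0],-3]
  ]
}}

```text
t: 10.92
ee_pos: [0.5167, -0.1973, 0.1221]
tcp_rot: [-0.688, 0.692, 0.155, -0.155]
contact_force: [1.5, -16.6, 1.8]
width: 0.0137
```

```bash
python3 - <<'E'
from h import *
s=arm.read_state();print(s["t"],s["ee_pos"],s["q"],s["width"],s["contact_force"],s["wrist_torque"])
a=arm.grab_frame("top");cv2.imwrite("pics/g.png",cv2.resize(a[180:290,140:360],(800,400),interpolation=cv2.INTER_CUBIC))
look("top",["jar_yellow","carousel_base"])
a=arm.grab_frame("scene");look("scene",["jar_yellow","carousel_base","gauge_cap"])
cv2.imwrite("pics/i.png",cv2.resize(a[130:230,150:350],(800,400),interpolation=cv2.INTER_CUBIC))
a=arm.grab_frame("wrist");cv2.imwrite("pics/h.png",a)
look("wrist",["jar_yellow","jar_blue","carousel_base"])
E
```

```text
10.925 [ 0.51672087 -0.19728763  0.1221108 ] [-0.36279322  0.36137155 -0.11341459  1.09296265 -0.00338557  0.76610725] 0.013705462633811156 [  1.5203006  -16.58950542   1.76814485] [-3.08951258 -0.38201188 -0.05032542]
top carousel_base 0.97 [ 0.5175 -0.1951 -0.    ]
top carousel_base 0.6 [0.5415 0.1444 0.0406]
scene jar_yellow 0.71 [ 0.4435 -0.1673  0.0812]
scene jar_yellow 0.16 [ 0.5451 -0.1246  0.0756]
scene carousel_base 0.62 [ 0.5166 -0.1901  0.0009]
scene gauge_cap 0.59 [0.5353 0.1402 0.1556]
scene gauge_cap 0.32 [ 0.5161 -0.1916 -0.0008]
wrist jar_yellow 0.71 [ 0.441  -0.171   0.0764]
wrist jar_blue 0.63 [ 0.5404 -0.1234  0.0786]
wrist carousel_base 0.83 [ 0.5148 -0.1997 -0.0008]
```

View pics/g.png

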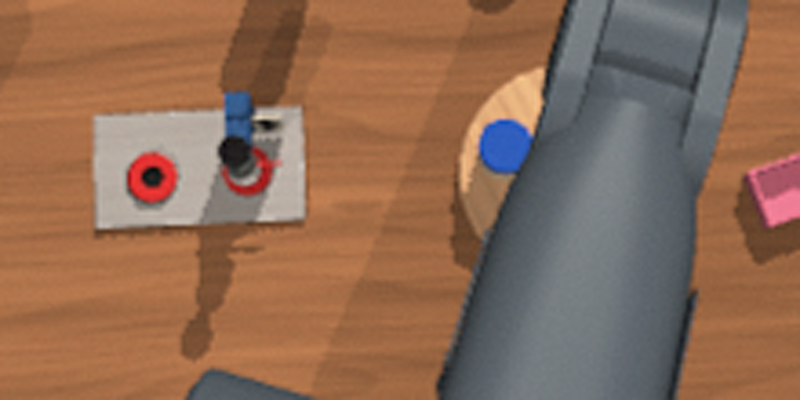

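View pics/h.png

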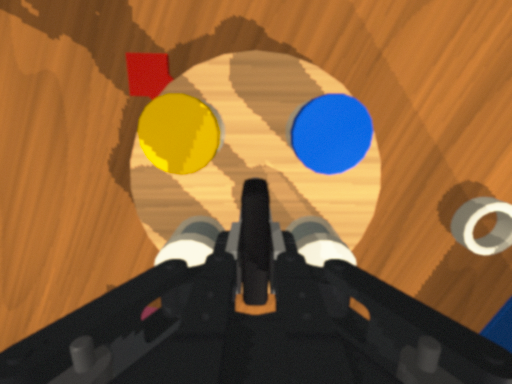

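```bash
python3 - <<'E'
from h import *
a=cv2.imread("pics/h.png");hsv=cv2.cvtColor(a,cv2.COLOR_BGR2HSV);H,S,V=[hsv[...,i].astype(int) for i in range(3)]
def big(m):
    k,l,st,c=cv2.connectedComponentsWithStats(m.astype(np.uint8));i=1+np.argmax(st[1:,4])
    print(st[i]);cs,_=cv2.findContours((l==i).astype(np.uint8),0,cv2.CHAIN_APPROX_NONE);return max(cs,key=len)
m=((H<8)|(H>172))&(S>170)&(V>50);m[150:]=0
r=big(m);poly=cv2.approxPolyDP(r,4,True)[:,0];print("poly",poly.tolist())
ang=lambda d:np.degrees(np.arctan2(d[1],d[0]))
L={}
for n,m in [("y",(abs(H-26)<6)&(S>200)&(V>90)),("b",(abs(H-112)<12)&(S>180))]:
    m=m.copy();m[190:]=0
    cs=big(m);e=cv2.fitEllipse(cv2.convexHull(cs));L[n]=ray("wrist",e[0],.080);print(n,e,L[n])
P=np.array([ray("wrist",p,.003)[:2] for p in poly]);print(np.round(P,4))
y,b=L["y"][:2],L["b"][:2];d=b-y;print("chord",np.linalg.norm(d))
d/=np.linalg.norm(d);n=np.array([-d[1],d[0]]);mid=(y+b)/2
for C in [mid+.053*n,mid-.053*n]: print("C",C,"yel ang",ang(y-C),"poly ang",[round(float(ang(p-C)),1) for p in P],"dist",np.round(np.linalg.norm(P-C,axis=1),3))
mo=cv2.moments(r);c=ray("wrist",(mo["m10"]/mo["m00"],mo["m01"]/mo["m00"]),.003)[:2];print("centroid",c,[ang(c-C) for C in (mid+.053*n,mid-.053*n)])
E
```

```text
[ 125   52   49   47 1764]
poly [[126, 52], [130, 95], [152, 98], [172, 80], [166, 53]]
[ 137   93   83   82 5271]
y ((178.10345458984375, 133.1829376220703), (79.05016326904297, 84.86835479736328), 131.0858917236328) [ 0.44466914 -0.1677897   0.08      ]
[ 292   95   80   79 4918]
b ((331.38677978515625, 133.15957641601562), (76.37236785888672, 82.01010131835938), 51.05756378173828) [ 0.53797182 -0.12365244  0.08      ]
[[ 0.3604 -0.1356]
 [ 0.3747 -0.1685]
 [ 0.3939 -0.1624]
 [ 0.4053 -0.1399]
 [ 0.3927 -0.1212]]
chord 0.1032157275394782
C [ 0.46865655 -0.0978113 ] yel ang -108.92084089537144 poly ang [-160.8, -143.0, -139.2, -146.4, -162.9] dist [0.115 0.118 0.099 0.076 0.08 ]
C [ 0.51398442 -0.19363084] yel ang 159.5542484670521 poly ang [159.3, 169.8, 165.4, 153.7, 149.2] dist [0.164 0.141 0.124 0.121 0.141]
centroid [ 0.38320381 -0.14413339] [np.float64(-151.5388310899491), np.float64(159.26949946035833)]
```

```bash
python3 - <<'E'
from h import *
s=arm.read_state();print(s["t"],np.round(s["joint_velocities"],3),s["width"],s["contact_force"])
print(arm.finish_job())
E
```

```text
11.475 [-0. -0.  0.  0.  0.  0.] 0.013064906485927164 [  2.0998589  -17.31485055   1.46665946]
the job is handed in; nothing more can be done
None
```

I pressed the gauge, identified the thick 18 mm gasket, turned the yellow jar to the pointer and handed the job in with the gripper still holding the carousel. `finish_job` gives no verdict, so this rests on my own checks.

- **Gauge:** The force jumped to about 8 N with the cap at about 140 mm, a reading of 0.012 m, which is the thick gasket. I held it there for about 0.9 s, with about 8.5 N on the tool, then released it. The scene camera then put the cap at 153–156 mm, so it is back up.
- **Carousel:** I gripped the bar handle at 30 N and turned it about −73°. In the last wrist picture the yellow lid sits at 159.6° and the pointer at about 159.3°, less than 1 mm off the line. The lid-to-lid distance came out at 103 mm instead of 106 mm, which is within the calibration error.
- **At hand-in (11.5 s):** The arm was still and the fingers were 13 mm apart on the handle. About 17 N of sideways load remained on the gripper because it was slightly off-centre, and I left it.
- **Gaskets and bystanders:** In the pictures after the press both gaskets looked unmoved. The arm path stayed clear of the bystanders, but I did not re-measure them.

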